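# Lock the faceplate stud with a linch pin

### The arm

A 6-joint arm with a two-finger parallel gripper is mounted at the origin on the work surface. World frame = base frame: x ahead of the robot, y to its left, z up, the work surface at z = 0. Lengths are in m, angles in rad, forces in N, time in s.
With the tool pointing down it reaches from about 0.325 to 0.875 m from the base axis. Payload 4.4 kg.
Tool frame: the origin (TCP) lies at the very end of the fingers, on their centre line; the grasp point (between the pads) lies 19 mm behind it; z points along the fingers, y is the direction in which the jaws open and shut (so a half turn about z gives the same grasp; the last joint's range is limited). The gripper opens to 85 mm and grips with 20 to 120 N. Pads are 22 mm wide; open, the fingers measure 114 mm over their backs; the gripper's body (76 mm by 85 mm) begins 54 mm behind the grasp point. The pads swing forward as they close: fully open they stand 13 mm farther back than shut.
Start: joints at [0.99, 0.207, 1.542, -0, 1.393, -0.15], TCP at [0.24, 0.522, 0.231] pointing down, gripper open.
Joint ranges: [-2.73, 2.73], [-0.86, 2.22], [0.23, 2.46], [-1.11, 4.25], [0.08, 2.63], [-2.82, 2.82]. Speed limits (rad/s): [2.79, 2.79, 3.14, 3.14, 3.14, 3.14].

### API

Orientations are given as a unit quaternion [w, x, y, z].
In Python, from plant import r gives the robot as it stands.
- The arm moves only by the shell command python3 -m jog 'ROWS' [OPENING]. ROWS is JSON, a list of rows, each a list of 6 numbers: the shift along the world's x, y, z in m, then the turn, a rotation vector about the world's x, y, z in rad. In form: [[x, y, z, wx, wy, wz], ...]. A call has 1 to 10 rows; each row is the pose to reach, as a shift and turn from the pose commanded when the call began; what a row does not reach only later rows make up. A row lasts 1/10 s, in which the tool goes at most 50 mm and 8.59 degrees, less where a joint would pass 70% of its speed; a pose out of reach is approached as far as the arm can. A call with a gripper value outside its range is refused whole. OPENING is the closure, from -1 (fully open) to 1 (shut), set as the call begins (- or left out, the last holds). The fingers move at their own pace and stop on an object; the grip force is fixed at half the most. Time passes only in rows, so rows that repeat a pose let the fingers close. It gives the time, the measured TCP pose, the force and the opening at its end, in the units of the state.
- r.get_state(): the state, without advancing time (a new reading comes with each control period).
- r.grab_frame(name): name is "scene" or "top"; returns a dict with "frame" (400x640x3 uint8, blue, green, red), "fx", "fy", "cx", "cy" (pixels), "R" (3x3) and "t" (3): a world point X has camera coordinates R X + t. Camera axes: x right, y down, z forward; pixel columns grow to the right and rows downward; lengths in m; the calibration is good to about 2 mm. A picture is of the moment at which its call begins. There is no depth.
- r.hand_in(): hands the job in, once; it reports no verdict.
Trained networks look in the newest picture that a camera, given by its name, has taken for a name from the list of things; names that differ only in an ending like _2 or _b are one class to them, and where a whole thing is asked for, a point or a joint stands for the part that bears it (a point fixed in the world has none). Each returns a list of dicts, best first, with "conf" (0 to 1); they miss things now and then, are a little off and sometimes report something else, mostly with a low value. They report only what shows in the picture. A call takes as long as a camera call. They do not tell look-alikes from the thing itself.
- r.search_frame(camera, name): "centre" ([x, y, z] in m, in world coordinates, good to about 4 mm: the middle of the surface that is visible of it).
- r.pinpoint(camera, name): "centre" ([x, y, z] in m, in world coordinates, good to about 4 mm: a listed point, or the origin of a listed thing).
The state is a dict: "t": time; "joint_positions": joint angles; "joint_vel": joint speeds; "effort": joint torques, N m; "eef_pos": TCP position; "tcp_rot": TCP orientation; "ft_force": force on the tool from outside, world axes, zero at the start; "moment": the same for the moment, N m; "finger_gap": finger opening in m.
Only numpy, scipy, OpenCV 4.12 (cv2) and the standard library are available. Lean on these libraries where they do the work, as an engineer would, in place of code of your own. Each camera call takes 0.05 s, during which the arm holds its last target. There are 200 camera calls.

### The job

Push the linch pin through the cross hole of the welding positioner's square stud from its front side until its shoulder is home against the stud, with the ring still open. Then flip the sprung ring over the pin end so that it snaps past the nose and stays latched, and let go. Feel your way in and work gently: never ram the pin or the stud, and leave the spray can, the pipe offcut and the hammer where they are.

Things in the scene. Friction and masses are not known exactly. Their poses are not given: they have to be found in the camera images.
- positioner: Fixed welding positioner: grey drum with a brown heat-tinted round faceplate (240 mm across, top 48 mm above the bench), a low collar (72 mm across, 14 mm high) and, in it, an upright bright square steel stud, rigid, 30 mm deep along x, 36 mm wide along y. Origin: centre of the underside, on the bench. +z up; +x is the way to push the pin; the stud's front face looks to -x.
- hole (a point): NOMINAL mouth of the cross hole in the stud's front face, 97 mm above the bench, 16 mm below the stud's top; axes as the positioner's. The stud is clamped in a slot up to 9 mm off this point along +y or -y (unmeasured, new each time; x and z are true): find the real hole by feel or sight. Hole 11.5 mm square, straight through along x, edges chamfered 1 mm.
- pin_tab (a point): Centre of the linch pin's upright flat grip tab: 36 mm long (x), 12 mm thick (y, the way to pinch), 44 mm high (z). The steel pin (about 0.2 kg) lies loose and upright on the bench, shank level. Axes are the pin's: +x along the shank to the nose, +z up. The shank axis is 8 mm below this point, 14 mm above the bench at the start; the shoulder is 36 mm ahead.
- pin_shoulder (a point): Point on the shank axis in the shoulder plane, which comes home on the stud's front face. Axes are the pin's. From here the shank, 10 mm square, runs 45 mm along +x to a narrower nose, 7 mm wide (y), rounded to 5 mm radius up and down, ending at 50 mm: off centre, the nose may enter and the shank's steps catch 5 mm later. Behind it, up to the tab, is a block 18 mm long, 22 mm wide, 28 mm high.
- ring (a joint): Opening angle (rad) of the pin's sprung D-shaped ring of 5 mm wire: 0 latched, bow below the nose; grows as it swings up and back, at most 1.7. Hinge along pin y, on the shank axis 9 mm behind the shoulder. At value q the ring points q - 0.21 rad above pin +x. Legs 50 mm apart straddle the stud; the bow is 59 mm from the hinge. Hinge friction holds it where left.
- ring_lip (a point): Centre of the ring's flat thumb lip, 68.5 mm from the hinge, 20 mm wide, 4 mm thick, ending 77 mm from the hinge. The bow is sprung along the legs (1 N/mm, 2 N preload): below about ring = 0.31 it rides on the nose, under 10 N down on the lip snaps it past 0.21, and below about 0.12 it is clear and latched.
- can: Bystander: upright aluminium spray can, 60 mm across, 150 mm high; origin at the centre of its foot.
- offcut: Bystander: brown pipe offcut standing on end, 48 mm across, 40 mm high; origin at the centre of its foot.
- hammer: Bystander: hammer 260 mm long lying on the bench; origin on its underside.
There are look-alikes about, which are no part of the job. There is more than one size of the positioner; the one meant has the size given above. What is shaped like the part that bears pin_tab but purple is not meant.

How it is judged:
On the way:
1. the pin is through the hole, its shoulder within 4 mm of the stud, ring still open (x of pin_shoulder in the frame of hole between -0.004 and 0.003 m and y of pin_shoulder in the frame of hole between -0.012 and 0.012 m and z of pin_shoulder in the frame of hole between -0.004 and 0.004 m and angle between the x axis of pin_shoulder and the x axis of hole, either way round below 0.15 rad and value of joint ring above 0.4 rad), for 0.2 s.
At the end, for the whole second after the job is handed in: The pin sits level in the hole (within 0.15 rad) with its shoulder within 5 mm of the stud's front face, the ring is snapped over the nose (ring value below 0.16 rad) and at rest, and the robot has let go (x of pin_shoulder in the frame of hole between -0.005 and 0.003 m and y of pin_shoulder in the frame of hole between -0.012 and 0.012 m and z of pin_shoulder in the frame of hole between -0.005 and 0.005 m and angle between the x axis of pin_shoulder and the x axis of hole, either way round below 0.15 rad and value of joint ring below 0.16 rad and velocity of joint ring between -0.1 and 0.1 rad/s); the robot touches nothing.
It fails at once if pin rammed against the stud or positioner with more than 40 N (contact force between pin and positioner above 40 N).
It fails at once if robot presses on the positioner or stud with more than 30 N (contact force between any of the arm, the fingers and positioner above 30 N).
It fails at once if spray can moved more than 30 mm (distance of can from where it was at the start of the episode above 0.03 m).
It fails at once if pipe offcut moved more than 30 mm (distance of offcut from where it was at the start of the episode above 0.03 m).
It fails at once if hammer moved more than 30 mm (distance of hammer from where it was at the start of the episode above 0.03 m).
It also fails if it takes over 72 s, if anything falls off the work surface, if the arm or the gripper's body presses on something with over 40 N, if the wrist force passes 120 N, or if a joint passes its speed limit or range.

## Working session

There is one attempt and no reset: what is moved stays moved. The work goes in short steps, Python scripts to look and compute and a shell command to move; the robot and the scene stay as the last step left them, time stands still between calls to the robot, and variables do not carry over. Pictures are saved under pics/ and viewed, about 8 in all and at most 12, crops included, and the job is handed in when it is done.

```bash
mkdir -p pics; ls
cat > h.py <<'E'
import numpy as np, cv2
from plant import r
def px(f,X):
    c=np.array(f["R"])@np.array(X)+np.array(f["t"]); return [round(float(f["fx"]*c[0]/c[2]+f["cx"]),1),round(float(f["fy"]*c[1]/c[2]+f["cy"]),1)]
def ray(f,u,v,z):
    R=np.array(f["R"]);o=-R.T@np.array(f["t"]);d=R.T@np.array([(u-f["cx"])/f["fx"],(v-f["cy"])/f["fy"],1]);return o+d*(z-o[2])/d[2]
E
python3 - <<'E'
from h import *
fs={}
for c in("scene","top"):
    f=r.grab_frame(c);fs[c]=f;cv2.imwrite(f"pics/{c}1.png",f["frame"])
    print(c,f["fx"],(-np.array(f["R"]).T@np.array(f["t"])).round(3))
    for n in("positioner","hole","pin_tab","pin_shoulder","ring_lip","can","offcut","hammer"):
        print(n,[(np.round(d["centre"],3).tolist(),round(d["conf"],2),px(f,d["centre"])) for d in r.pinpoint(c,n)])
E
```

```text
pics
scene 426.9828570393782 [1.257 0.085 0.93 ]
positioner [([0.59, 0.167, -0.0], 0.88, [418.6, 253.6]), ([0.321, 0.254, 0.004], 0.67, [457.5, 184.8])]
hole [([0.311, 0.249, 0.066], 0.88, [460.4, 167.0]), ([0.576, 0.174, 0.098], 0.74, [428.5, 226.9])]
pin_tab [([0.65, -0.106, 0.024], 0.83, [310.9, 246.6]), ([0.479, -0.174, 0.019], 0.76, [303.5, 195.3]), ([0.511, -0.18, 0.013], 0.75, [298.5, 204.4])]
pin_shoulder [([0.619, -0.088, 0.014], 0.96, [320.8, 240.8]), ([0.512, -0.18, 0.014], 0.84, [298.3, 204.4])]
ring_lip [([0.544, -0.188, 0.07], 0.58, [291.2, 199.1]), ([0.576, -0.05, 0.005], 0.51, [338.1, 232.3])]
can [([0.426, -0.43, -0.003], 0.83, [228.6, 173.1])]
offcut [([0.772, -0.114, -0.001], 0.77, [295.2, 291.8])]
hammer [([0.699, -0.384, 0.001], 0.84, [205.3, 246.3]), ([0.425, -0.432, -0.002], 0.32, [228.0, 172.8])]
top 512.571502261944 [ 0.365 -0.084  1.654]
positioner [([0.586, 0.175, -0.004], 0.73, [241.0, 187.1]), ([0.32, 0.246, -0.003], 0.73, [217.8, 269.7])]
hole [([0.576, 0.173, 0.095], 0.87, [236.7, 186.3]), ([0.311, 0.244, 0.067], 0.59, [214.1, 273.3]), ([0.699, -0.382, -0.0], 0.53, [411.3, 151.8])]
pin_tab [([0.653, -0.108, 0.026], 0.79, [327.9, 164.8]), ([0.481, -0.17, 0.024], 0.72, [347.7, 218.0])]
pin_shoulder [([0.62, -0.083, 0.017], 0.57, [320.0, 175.5]), ([0.512, -0.177, 0.016], 0.53, [349.7, 208.5])]
ring_lip [([0.574, -0.053, 0.006], 0.55, [310.9, 190.0]), ([0.547, -0.186, 0.069], 0.53, [353.2, 195.8]), ([0.577, 0.175, 0.094], 0.18, [236.0, 185.8])]
can [([0.7, -0.38, -0.001], 0.31, [410.5, 151.5])]
offcut [([0.768, -0.116, -0.001], 0.65, [329.7, 131.8])]
hammer [([0.699, -0.378, -0.0], 0.62, [409.8, 151.8])]
```

Run:
```python
from h import *
a=cv2.imread("pics/scene1.png");b=cv2.imread("pics/top1.png")
A=cv2.resize(a[130:310,190:510],None,fx=2.5,fy=2.5,interpolation=cv2.INTER_CUBIC)[:300]
cv2.imwrite("pics/scA.png",cv2.resize(a[140:320,190:510],(800,450),interpolation=cv2.INTER_CUBIC))
cv2.imwrite("pics/topA.png",np.hstack([cv2.resize(b[150:230,295:375],(400,400),interpolation=cv2.INTER_CUBIC),cv2.resize(b[150:230,200:280],(400,400),interpolation=cv2.INTER_CUBIC)]))
```

```text
(no output)
```

View pics/scA.png

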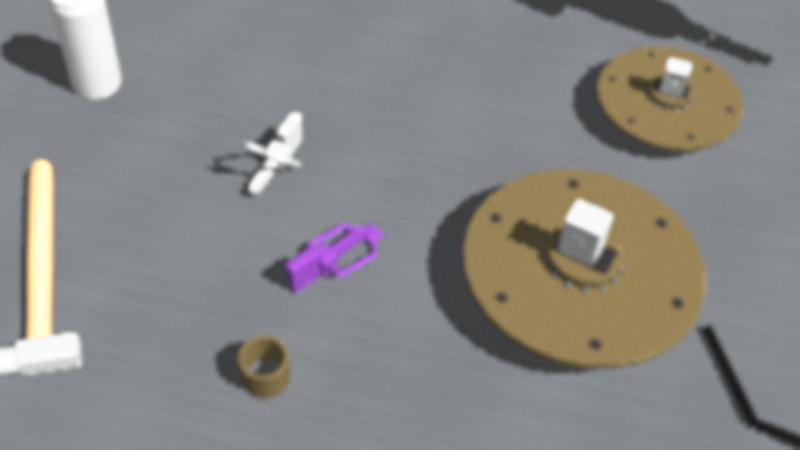

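View pics/topA.png

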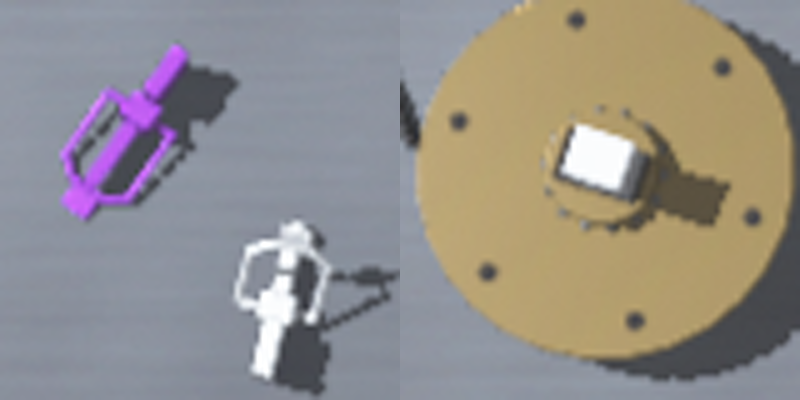

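Scene crop: white pin at (275,155), purple look-alike at (335,260), large positioner at (585,260), small look-alike positioner at (670,98). Top crop: the white pin (270,320) has its ring open, and the bright stud top is at (600,160).

Candidates for the pin are the white one (top px 348,213) and the purple one (top px 323,170, rejected for its colour). Candidates for the positioner are the large one (top px 240,187) and the small one (top px 217,270, rejected for its size). I'll check the choice in one close crop and fit the stud and pin outlines.

Run:
```python
from h import *
print({k:np.round(v,3).tolist() for k,v in r.get_state().items() if k in("t","tcp_rot","ft_force","eef_pos","finger_gap")})
for c,box in(("top",(225,175,252,200)),("scene",(405,210,445,255))):
    f=r.grab_frame(c);g=f["frame"].min(2)
    for th in(170,200,225):
        x0,y0,x1,y1=box;s=8
        G=cv2.resize(g[y0:y1,x0:x1],None,fx=s,fy=s,interpolation=cv2.INTER_CUBIC)
        cs,_=cv2.findContours((G>th).astype(np.uint8),0,1);k=max(cs,key=cv2.contourArea)[:,0].astype(float)
        P=(k+.5)/s-.5+[x0,y0]
        W=np.array([ray(f,u,v,.113)[:2] for u,v in P])*1000
        (cx,cy),(w,h),a=cv2.minAreaRect(W.astype(np.float32));print(c,th,round(cx,1),round(cy,1),round(w,1),round(h,1),round(a,1))
    pc={"top":(335,195,375,235),"scene":(275,180,320,225)}[c]
    globals()[c]=np.hstack([cv2.resize(f["frame"][b[1]:b[3],b[0]:b[2]],(400,400),interpolation=cv2.INTER_CUBIC) for b in(pc,box)])
cv2.imwrite("pics/close.png",cv2.resize(np.vstack([scene,top]),(600,600)))
```

```text
{'t': 0.9, 'eef_pos': [0.24, 0.522, 0.231], 'tcp_rot': [0.0, 0.214, 0.977, -0.0], 'ft_force': [-0.994, 0.135, -0.311], 'finger_gap': 0.085}
top 170 589.3 162.8 38.4 34.3 71.0
top 200 589.6 163.1 37.3 32.7 70.3
top 225 589.9 163.1 35.5 31.6 70.9
scene 170 600.8 163.7 44.0 57.3 72.8
scene 200 596.9 164.7 41.5 46.6 73.3
scene 225 589.9 166.3 38.9 29.8 69.4
```

View pics/close.png

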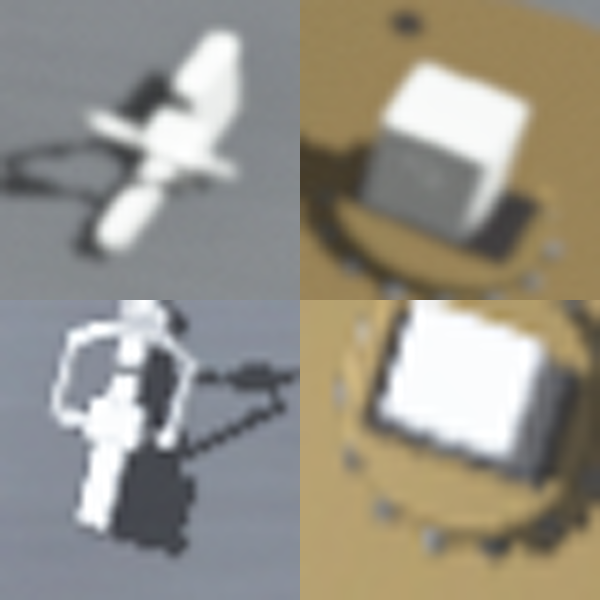

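The close crop confirms it: the white pin with its open ring is at top px (348,213), and the tall bright stud is on the large faceplate. From the fit, the stud's centre is (0.5895, 0.163) with yaw about -0.34, and the pin's yaw is about -0.23. I'll move above the tab.

```bash
python3 -m jog '[[0.24,-0.694,-0.05,0,0,0.2],[0.24,-0.694,-0.05,0,0,0.2],[0.24,-0.694,-0.05,0,0,0.2],[0.24,-0.694,-0.05,0,0,0.2],[0.24,-0.694,-0.05,0,0,0.2],[0.24,-0.694,-0.05,0,0,0.2],[0.24,-0.694,-0.05,0,0,0.2],[0.24,-0.694,-0.05,0,0,0.2],[0.24,-0.694,-0.05,0,0,0.2],[0.24,-0.694,-0.05,0,0,0.2]]' -1
```

```text
t: 2.0
eef_pos: [0.4034, 0.0498, 0.1978]
tcp_rot: [0.001, 0.115, 0.993, 0.0]
ft_force: [0.3, 0.2, 0.4]
finger_gap: 0.0852
```

```bash
python3 -m jog '[[0.077,-0.222,-0.08,0,0,0],[0.077,-0.222,-0.08,0,0,0],[0.077,-0.222,-0.08,0,0,0],[0.077,-0.222,-0.08,0,0,0],[0.077,-0.222,-0.08,0,0,0],[0.077,-0.222,-0.08,0,0,0],[0.077,-0.222,-0.08,0,0,0],[0.077,-0.222,-0.08,0,0,0]]'
python3 - <<'E'
from h import *
for c in("scene","top"):
    f=r.grab_frame(c)
    for n in("pin_tab","pin_shoulder","ring_lip"):
        print(c,n,[(np.round(d["centre"],4).tolist(),round(d["conf"],2)) for d in r.pinpoint(c,n)])
    x=f["frame"];e=px(f,r.get_state()["eef_pos"]);u,v=map(int,e);print(e)
    cv2.imwrite(f"pics/{c}2.png",cv2.resize(x[max(v-50,0):v+50,u-50:u+50],(400,400),interpolation=cv2.INTER_CUBIC))
cv2.imwrite("pics/b2.png",np.hstack([cv2.imread("pics/scene2.png"),cv2.imread("pics/top2.png")]))
E
```

```text
t: 2.8
eef_pos: [0.4797, -0.1694, 0.1176]
tcp_rot: [-0.0, 0.115, 0.993, 0.0]
ft_force: [-0.5, -0.1, 0.4]
finger_gap: 0.0851
scene pin_tab [([0.6541, -0.1041, 0.0241], 0.81), ([0.4775, -0.1721, 0.0222], 0.56)]
scene pin_shoulder [([0.5121, -0.1819, 0.0146], 0.79), ([0.6251, -0.0879, 0.0139], 0.75)]
scene ring_lip [([0.5899, 0.1664, 0.0007], 0.54), ([0.5428, -0.1886, 0.0671], 0.48), ([0.5752, -0.047, 0.0063], 0.46)]
[303.5, 171.1]
top pin_tab [([0.6543, -0.1058, 0.0252], 0.48)]
top pin_shoulder [([0.6166, -0.0836, 0.0168], 0.82)]
top ring_lip [([0.5778, -0.0534, 0.0048], 0.54)]
[349.2, 216.1]
```

View pics/b2.png

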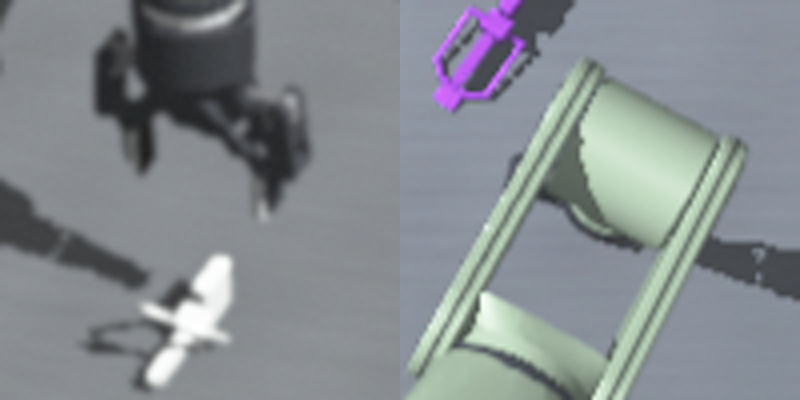

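The gripper straddles the white pin: the pin is at left-panel (190,310) with the fingers either side above it. The top view is hidden by the arm. I'll go down to the tab and close.

```bash
python3 -m jog '[[0,-0.002,-0.03,0,0,-0.01],[0,-0.002,-0.06,0,0,-0.01],[0,-0.002,-0.08,0,0,-0.01],[0,-0.002,-0.1,0,0,-0.01],[0,-0.002,-0.108,0,0,-0.01],[0,-0.002,-0.108,0,0,-0.01]]' && python3 -m jog '[[0,0,0,0,0,0],[0,0,0,0,0,0],[0,0,0,0,0,0],[0,0,0,0,0,0],[0,0,0,0,0,0],[0,0,0,0,0,0],[0,0,0,0,0,0],[0,0,0,0,0,0],[0,0,0,0,0,0],[0,0,0,0,0,0]]' 1
```

```text
t: 3.8
eef_pos: [0.4789, -0.1715, 0.0083]
tcp_rot: [-0.001, 0.12, 0.993, 0.001]
ft_force: [0.6, -0.2, 0.3]
finger_gap: 0.0856
t: 4.8
eef_pos: [0.4803, -0.1723, 0.01]
tcp_rot: [0.0, 0.12, 0.993, -0.0]
ft_force: [-1.0, 0.5, 5.0]
finger_gap: 0.0113
```

```bash
python3 -m jog '[[0,0,0.01,0,0,0],[0,0,0.03,0,0,0],[0,0,0.06,0,0,0],[0,0.01,0.083,0,0,0],[0,0.03,0.083,0,0,-0.02],[0,0.06,0.083,0,0,-0.04],[0,0.09,0.083,0,0,-0.06],[0,0.12,0.083,0,0,-0.08],[0,0.15,0.083,0,0,-0.097],[0,0.18,0.083,0,0,-0.097]]' && python3 -m jog '[[-0.002,0.03,0,0,0,0],[-0.004,0.06,0,0,0,0],[-0.007,0.09,0,0,0,0],[-0.01,0.12,0,0,0,0],[-0.012,0.15,0,0,0,0],[-0.014,0.175,0,0,0,0],[-0.014,0.195,0,0,0,0],[-0.014,0.199,0,0,0,0],[-0.014,0.199,0,0,0,0]]'
python3 - <<'E'
from h import *
print({k:np.round(v,4).tolist() for k,v in r.get_state().items() if k in("t","tcp_rot","ft_force","eef_pos","moment")})
ims=[]
for c in("scene","top"):
    f=r.grab_frame(c)
    for n in("hole","pin_tab","pin_shoulder","ring_lip"):
        print(c,n,[(np.round(d["centre"],4).tolist(),round(d["conf"],2)) for d in r.pinpoint(c,n)])
    u,v=map(int,px(f,[.54,.18,.1]))
    ims.append(cv2.resize(f["frame"][v-40:v+40,u-40:u+40],(400,400),interpolation=cv2.INTER_CUBIC))
cv2.imwrite("pics/b3.png",np.hstack(ims))
E
```

```text
t: 5.8
eef_pos: [0.4791, 0.009, 0.0922]
tcp_rot: [-0.001, 0.168, 0.986, -0.0]
ft_force: [-0.0, -0.3, -2.5]
finger_gap: 0.0115
t: 6.7
eef_pos: [0.4653, 0.207, 0.0921]
tcp_rot: [-0.0, 0.167, 0.986, -0.0]
ft_force: [0.3, -1.0, -2.5]
finger_gap: 0.0111
{'t': 6.7, 'eef_pos': [0.4653, 0.207, 0.0921], 'tcp_rot': [-0.0004, 0.1674, 0.9859, -0.0004], 'ft_force': [0.3298, -0.9756, -2.4594], 'moment': [0.0502, 0.0729, -0.0285]}
scene hole [([0.3108, 0.2481, 0.0687], 0.82), ([0.5809, 0.1733, 0.0967], 0.74)]
scene pin_tab [([0.6541, -0.1042, 0.0253], 0.7), ([0.7707, -0.1157, -0.0013], 0.61), ([0.465, 0.2067, 0.1023], 0.6)]
scene pin_shoulder [([0.622, -0.09, 0.013], 0.86), ([0.4951, 0.194, 0.098], 0.61)]
scene ring_lip [([0.526, 0.1836, 0.152], 0.63), ([0.5747, -0.0489, 0.0054], 0.59)]
top hole [([0.5749, 0.1751, 0.0995], 0.58)]
top pin_tab [([0.6563, -0.1087, 0.0228], 0.64)]
top pin_shoulder [([0.6221, -0.0823, 0.0172], 0.83), ([0.4989, 0.1968, 0.0975], 0.5)]
top ring_lip [([0.5318, 0.1854, 0.1519], 0.62), ([0.577, -0.0542, 0.0051], 0.36)]
```

View pics/b3.png

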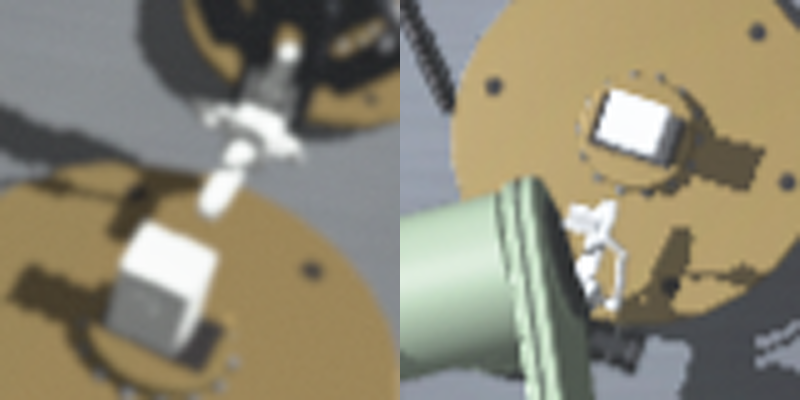

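Both panels show the pin held level and pointing at the stud: nose at left-panel (215,200), stud at (160,280), ring open. I'll approach along the stud axis, with a force check between small steps.

```bash
cat > chk.py <<'E'
import sys
from h import *
s=r.get_state();F=np.array(s["ft_force"]);ex=np.array([.944,-.331,0]);ey=np.array([.331,.944,0])
p=np.array(s["eef_pos"])-[.5753,.1685,0]
print("   t%.1f"%s["t"],"Fx %.1f Fy %.1f Fz %.1f"%(F@ex,F@ey,F[2]),"M",np.round(s["moment"],2).tolist(),"along %.1f lat %.1f z %.1f"%(1e3*p@ex,1e3*p@ey,1e3*p[2]))
lim=float(sys.argv[1]) if len(sys.argv)>1 else 5
sys.exit(0 if abs(F@ex)<lim and abs(F@ey)<lim and abs(F[2]+2.5)<lim else 1)
E
J="python3 -m jog"
python3 -m jog '[[0.006,-0.002,0,0,0,0],[0.012,-0.004,0,0,0,0],[0.018,-0.006,0,0,0,0],[0.0227,-0.008,0,0,0,0],[0.0227,-0.008,0,0,0,0]]' >/dev/null; python3 chk.py && python3 -m jog '[[0.001,-0.0003,0,0,0,0],[0.0019,-0.0007,0,0,0,0]]' >/dev/null; python3 chk.py && python3 -m jog '[[0.001,-0.0003,0,0,0,0],[0.0019,-0.0007,0,0,0,0]]' >/dev/null; python3 chk.py && python3 -m jog '[[0.001,-0.0003,0,0,0,0],[0.0019,-0.0007,0,0,0,0]]'>/dev/null ; python3 chk.py && python3 -m jog '[[0.001,-0.0003,0,0,0,0],[0.0019,-0.0007,0,0,0,0]]' >/dev/null; python3 chk.py && python3 -m jog '[[0.001,-0.0003,0,0,0,0],[0.0019,-0.0007,0,0,0,0]]' >/dev/null; python3 chk.py
```

```text
t7.7 Fx 0.1 Fy -0.2 Fz -2.5 M [-0.01, 0.05, -0.01] along -90.7 lat -0.0 z 92.5
   t7.9 Fx -0.7 Fy -0.6 Fz -2.4 M [0.04, 0.03, -0.03] along -90.1 lat -0.2 z 92.3
   t8.1 Fx -0.0 Fy 0.0 Fz -1.7 M [-0.01, -0.01, -0.02] along -87.9 lat -0.1 z 92.4
   t8.3 Fx 0.0 Fy 1.2 Fz -1.8 M [0.03, 0.02, 0.02] along -85.8 lat -0.1 z 92.4
   t8.5 Fx -0.3 Fy -0.3 Fz -1.6 M [0.04, 0.04, -0.01] along -83.7 lat -0.2 z 92.4
   t8.7 Fx -0.0 Fy -0.5 Fz -2.2 M [0.04, 0.04, -0.01] along -81.6 lat -0.2 z 92.4
```

```bash
python3 -m jog '[[0.0005,-0.0002,0,0,0,0],[0.00095,-0.00033,0,0,0,0]]' >/dev/null; python3 chk.py && python3 -m jog '[[0.0005,-0.0002,0,0,0,0],[0.00095,-0.00033,0,0,0,0]]' >/dev/null; python3 chk.py && python3 -m jog '[[0.0005,-0.0002,0,0,0,0],[0.00095,-0.00033,0,0,0,0]]' >/dev/null; python3 chk.py && python3 -m jog '[[0.0005,-0.0002,0,0,0,0],[0.00095,-0.00033,0,0,0,0]]' >/dev/null; python3 chk.py && python3 -m jog '[[0.0005,-0.0002,0,0,0,0],[0.00095,-0.00033,0,0,0,0]]' >/dev/null; python3 chk.py && python3 -m jog '[[0.0005,-0.0002,0,0,0,0],[0.00095,-0.00033,0,0,0,0]]' >/dev/null; python3 chk.py
```

```text
t8.9 Fx 0.4 Fy 0.5 Fz -2.5 M [0.02, 0.02, -0.02] along -80.7 lat -0.2 z 92.4
   t9.1 Fx 0.0 Fy 0.1 Fz -1.4 M [-0.01, 0.05, 0.0] along -79.7 lat -0.3 z 92.4
   t9.3 Fx -0.3 Fy -0.7 Fz -2.2 M [0.04, 0.09, 0.07] along -78.7 lat -0.2 z 92.4
   t9.5 Fx -0.7 Fy -0.1 Fz -1.7 M [0.04, -0.01, -0.03] along -77.7 lat -0.2 z 92.4
   t9.7 Fx -0.4 Fy -0.3 Fz -2.5 M [-0.03, 0.06, 0.03] along -76.7 lat -0.2 z 92.4
   t9.9 Fx -0.1 Fy 0.1 Fz -1.4 M [-0.03, 0.02, 0.0] along -75.7 lat -0.2 z 92.4
```

```bash
python3 -m jog '[[0.001,-0.0003,0,0,0,0],[0.0019,-0.0007,0,0,0,0]]' >/dev/null; python3 chk.py && python3 -m jog '[[0.001,-0.0003,0,0,0,0],[0.0019,-0.0007,0,0,0,0]]' >/dev/null; python3 chk.py && python3 -m jog '[[0.001,-0.0003,0,0,0,0],[0.0019,-0.0007,0,0,0,0]]' >/dev/null; python3 chk.py && python3 -m jog '[[0.001,-0.0003,0,0,0,0],[0.0019,-0.0007,0,0,0,0]]' >/dev/null; python3 chk.py && python3 -m jog '[[0.001,-0.0003,0,0,0,0],[0.0019,-0.0007,0,0,0,0]]' >/dev/null; python3 chk.py && python3 -m jog '[[0.001,-0.0003,0,0,0,0],[0.0019,-0.0007,0,0,0,0]]' >/dev/null; python3 chk.py
python3 - <<'E'
from h import *
ims=[]
for c in("scene","top"):
    f=r.grab_frame(c)
    u,v=map(int,px(f,[.56,.18,.1]))
    ims.append(cv2.resize(f["frame"][v-35:v+35,u-35:u+35],(400,400),interpolation=cv2.INTER_CUBIC))
cv2.imwrite("pics/b4.png",np.hstack(ims))
E
```

```text
t10.1 Fx 0.3 Fy 0.3 Fz -2.0 M [-0.0, 0.07, -0.0] along -73.6 lat -0.3 z 92.4
   t10.3 Fx 0.5 Fy 0.1 Fz -1.6 M [0.03, 0.11, -0.01] along -71.5 lat -0.3 z 92.4
   t10.5 Fx 0.1 Fy 0.2 Fz -2.1 M [0.03, 0.04, -0.02] along -69.5 lat -0.3 z 92.4
   t10.7 Fx 0.5 Fy -0.1 Fz -1.2 M [0.0, -0.01, -0.01] along -67.5 lat -0.3 z 92.4
   t10.9 Fx 0.2 Fy -0.3 Fz -2.2 M [0.0, 0.09, 0.03] along -65.5 lat -0.4 z 92.4
   t11.1 Fx 0.0 Fy 0.6 Fz -1.4 M [-0.03, 0.02, -0.02] along -63.5 lat -0.4 z 92.4
```

View pics/b4.png

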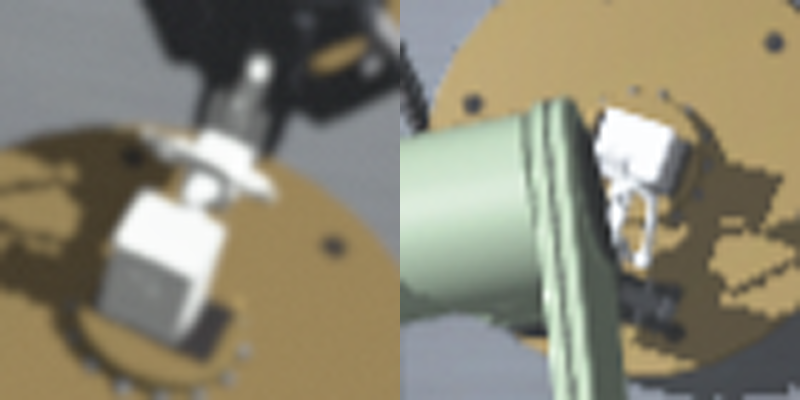

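The left panel shows the shank entering the stud, with the shoulder block at (205,160) and the stud at (165,260); there is no load. I'll carry on towards the shoulder.

```bash
python3 -m jog '[[0.001,-0.0003,0,0,0,0],[0.0019,-0.0006,0,0,0,0],[0.0028,-0.0009,0,0,0,0],[0.0038,-0.0012,0,0,0,0]]' >/dev/null; python3 chk.py && python3 -m jog '[[0.001,-0.0003,0,0,0,0],[0.0019,-0.0006,0,0,0,0],[0.0028,-0.0009,0,0,0,0],[0.0038,-0.0012,0,0,0,0]]' >/dev/null; python3 chk.py && python3 -m jog '[[0.001,-0.0003,0,0,0,0],[0.0019,-0.0006,0,0,0,0],[0.0028,-0.0009,0,0,0,0],[0.0038,-0.0012,0,0,0,0]]' >/dev/null; python3 chk.py && python3 -m jog '[[0.001,-0.0003,0,0,0,0],[0.0019,-0.0006,0,0,0,0],[0.0028,-0.0009,0,0,0,0],[0.0038,-0.0012,0,0,0,0]]' >/dev/null; python3 chk.py && python3 -m jog '[[0.001,-0.0003,0,0,0,0],[0.0019,-0.0006,0,0,0,0],[0.0028,-0.0009,0,0,0,0],[0.0038,-0.0012,0,0,0,0]]' >/dev/null; python3 chk.py && python3 -m jog '[[0.001,-0.0003,0,0,0,0],[0.0019,-0.0006,0,0,0,0]]' >/dev/null; python3 chk.py
```

```text
t11.6 Fx 0.2 Fy -0.1 Fz -1.4 M [-0.01, 0.08, 0.05] along -59.5 lat -0.3 z 92.4
   t12.0 Fx -0.5 Fy -0.5 Fz -1.3 M [-0.0, 0.12, 0.04] along -55.5 lat -0.1 z 92.4
   t12.4 Fx 0.5 Fy -0.7 Fz -0.5 M [-0.02, 0.04, 0.03] along -51.5 lat -0.0 z 92.4
   t12.8 Fx -0.4 Fy 0.3 Fz -1.8 M [-0.01, 0.1, -0.02] along -47.5 lat 0.1 z 92.4
   t13.2 Fx 0.4 Fy -0.2 Fz -2.5 M [-0.02, 0.08, 0.02] along -43.6 lat 0.2 z 92.4
   t13.4 Fx -1.5 Fy 0.0 Fz -1.3 M [-0.0, 0.07, 0.02] along -41.6 lat 0.3 z 92.4
```

```bash
python3 -m jog '[[0.0005,-0.0002,0,0,0,0],[0.00095,-0.00035,0,0,0,0]]' >/dev/null; python3 chk.py && python3 -m jog '[[0.0005,-0.0002,0,0,0,0],[0.00095,-0.00035,0,0,0,0]]' >/dev/null; python3 chk.py && python3 -m jog '[[0.0005,-0.0002,0,0,0,0],[0.00095,-0.00035,0,0,0,0]]' >/dev/null; python3 chk.py && python3 -m jog '[[0.0005,-0.0002,0,0,0,0],[0.00095,-0.00035,0,0,0,0]]' >/dev/null; python3 chk.py && python3 -m jog '[[0.0005,-0.0002,0,0,0,0],[0.00095,-0.00035,0,0,0,0]]' >/dev/null; python3 chk.py && python3 -m jog '[[0.0005,-0.0002,0,0,0,0],[0.00095,-0.00035,0,0,0,0]]' >/dev/null; python3 chk.py  && python3 -m jog '[[0.0005,-0.0002,0,0,0,0],[0.00095,-0.00035,0,0,0,0]]' >/dev/null; python3 chk.py
```

```text
t13.6 Fx -0.3 Fy -0.8 Fz -0.5 M [-0.02, 0.03, 0.0] along -40.6 lat 0.2 z 92.4
   t13.8 Fx -0.0 Fy 0.5 Fz -1.0 M [0.05, 0.06, -0.01] along -39.6 lat 0.3 z 92.4
   t14.0 Fx 0.6 Fy -0.6 Fz -1.5 M [0.02, 0.05, -0.06] along -38.6 lat 0.2 z 92.4
   t14.2 Fx -0.3 Fy 0.0 Fz -1.4 M [0.02, 0.06, -0.05] along -37.5 lat 0.2 z 92.4
   t14.4 Fx -0.7 Fy 0.4 Fz -1.8 M [0.04, 0.05, -0.02] along -36.5 lat 0.2 z 92.4
   t14.6 Fx -1.1 Fy -0.9 Fz -2.0 M [0.05, 0.04, 0.03] along -35.5 lat 0.2 z 92.4
   t14.8 Fx 0.7 Fy 0.8 Fz -1.6 M [0.06, 0.07, 0.01] along -34.5 lat 0.1 z 92.4
```

```bash
python3 -m jog '[[0.0002,-0.0001,0,0,0,0],[0.0005,-0.0002,0,0,0,0]]' >/dev/null; python3 chk.py && python3 -m jog '[[0.0002,-0.0001,0,0,0,0],[0.0005,-0.0002,0,0,0,0]]' >/dev/null; python3 chk.py && python3 -m jog '[[0.0002,-0.0001,0,0,0,0],[0.0005,-0.0002,0,0,0,0]]' >/dev/null; python3 chk.py && python3 -m jog '[[0.0002,-0.0001,0,0,0,0],[0.0005,-0.0002,0,0,0,0]]' >/dev/null; python3 chk.py && python3 -m jog '[[0.0002,-0.0001,0,0,0,0],[0.0005,-0.0002,0,0,0,0]]' >/dev/null; python3 chk.py && python3 -m jog '[[0.0002,-0.0001,0,0,0,0],[0.0005,-0.0002,0,0,0,0]]' >/dev/null; python3 chk.py  && python3 -m jog '[[0.0002,-0.0001,0,0,0,0],[0.0005,-0.0002,0,0,0,0]]' >/dev/null; python3 chk.py
```

```text
t15.0 Fx 0.0 Fy 0.2 Fz -1.2 M [0.01, -0.01, 0.04] along -34.0 lat 0.1 z 92.4
   t15.2 Fx -0.7 Fy -0.5 Fz -1.2 M [0.03, 0.06, -0.04] along -33.5 lat 0.1 z 92.4
   t15.4 Fx 0.2 Fy 0.4 Fz -2.7 M [0.06, 0.01, -0.01] along -32.9 lat 0.1 z 92.4
   t15.6 Fx 0.7 Fy 0.1 Fz -1.4 M [0.02, 0.06, -0.06] along -32.4 lat 0.1 z 92.4
   t15.8 Fx -1.2 Fy 0.6 Fz 0.0 M [0.09, 0.2, 0.0] along -32.1 lat 0.0 z 92.4
   t16.0 Fx -5.1 Fy 0.1 Fz 1.9 M [0.15, 0.47, 0.02] along -32.1 lat 0.0 z 92.4
   t16.0 Fx -5.1 Fy 0.1 Fz 1.9 M [0.15, 0.47, 0.02] along -32.1 lat 0.0 z 92.4
```

Contact at -5 N with motion stalled, about where the shoulder should come home. I'll check by sight before letting go.

```bash
python3 -m jog '[[0.0003,-0.0001,0,0,0,0],[0.0003,-0.0001,0,0,0,0],[0.0003,-0.0001,0,0,0,0]]' >/dev/null; python3 chk.py
cat > look.py <<'E'
import sys
from h import *
ims=[]
for c in("scene","top"):
    f=r.grab_frame(c)
    for n in("pin_tab","pin_shoulder","ring_lip"):
        for d in r.pinpoint(c,n):
            p=np.array(d["centre"])-[.5753,.1685,.097]
            if np.hypot(*p[:2])<.13: print(c,n,round(d["conf"],2),"rel hole mm: x %.1f y %.1f z %.1f"%(1e3*p@[.944,-.331,0],1e3*p@[.331,.944,0],1e3*p[2]))
    u,v=map(int,px(f,[.58,.17,.1]))
    ims.append(cv2.resize(f["frame"][v-35:v+35,u-35:u+35],(400,400),interpolation=cv2.INTER_CUBIC))
cv2.imwrite(sys.argv[1],np.hstack(ims))
E
python3 look.py pics/b5.png
```

```text
t16.3 Fx -4.9 Fy 0.0 Fz 1.7 M [0.26, 0.7, 0.02] along -32.1 lat 0.0 z 92.3
scene pin_tab 0.7 rel hole mm: x -33.8 y -3.5 z 6.6
scene pin_shoulder 0.74 rel hole mm: x 34.8 y -3.0 z 53.4
scene pin_shoulder 0.53 rel hole mm: x -1.3 y -2.8 z 0.0
scene ring_lip 0.39 rel hole mm: x 33.2 y 0.1 z 56.7
top pin_tab 0.61 rel hole mm: x -33.3 y 1.8 z 9.8
top pin_shoulder 0.48 rel hole mm: x 0.7 y 1.4 z 0.1
top ring_lip 0.41 rel hole mm: x 35.0 y 0.6 z 58.9
```

View pics/b5.png

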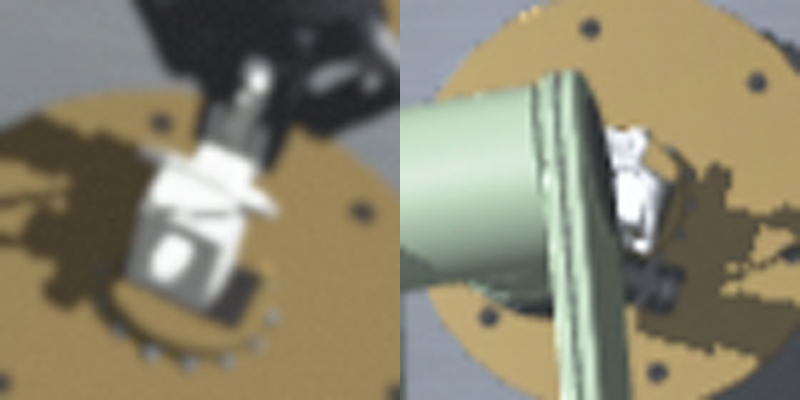

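Shoulder flush and the nose shows through the rear face at left-panel (172,258). The ring is up, with its lip about 58 mm above the axis (q about 1.15). I'll release and raise.

```bash
python3 -m jog '[[0,0,0,0,0,0],[0,0,0,0,0,0],[0,0,0,0,0,0],[0,0,0,0,0,0],[0,0,0,0,0,0],[0,0,0,0,0,0]]' 0; python3 chk.py
python3 -m jog '[[0,0,0.005,0,0,0],[0,0,0.02,0,0,0],[0,0,0.045,0,0,0],[0,0,0.075,0,0,0],[0,0,0.105,0,0,0],[0,0,0.105,0,0,0]]'; python3 chk.py; python3 look.py pics/b6.png
```

```text
t: 17.3
eef_pos: [0.5462, 0.1787, 0.0924]
tcp_rot: [0.0, 0.168, 0.986, -0.0]
ft_force: [0.1, 0.4, 0.9]
finger_gap: 0.0428
   t17.3 Fx -0.1 Fy 0.4 Fz 0.9 M [0.06, -0.02, 0.05] along -30.9 lat -0.0 z 92.4
t: 17.9
eef_pos: [0.5501, 0.1795, 0.2047]
tcp_rot: [0.006, 0.168, 0.986, 0.002]
ft_force: [0.6, -0.4, 0.4]
finger_gap: 0.0427
   t17.9 Fx 0.7 Fy -0.2 Fz 0.4 M [0.03, -0.02, 0.01] along -27.4 lat 2.1 z 204.7
scene pin_tab 0.67 rel hole mm: x -39.3 y -2.8 z 4.5
scene pin_shoulder 0.66 rel hole mm: x 0.1 y 1.1 z 1.0
scene ring_lip 0.36 rel hole mm: x 29.8 y -0.0 z 56.9
top pin_tab 0.6 rel hole mm: x -33.4 y -1.1 z 8.5
top pin_shoulder 0.48 rel hole mm: x 0.8 y 0.8 z -1.0
top pin_shoulder 0.42 rel hole mm: x 32.3 y 1.5 z 58.5
top ring_lip 0.43 rel hole mm: x 31.1 y 2.5 z 59.3
```

View pics/b6.png

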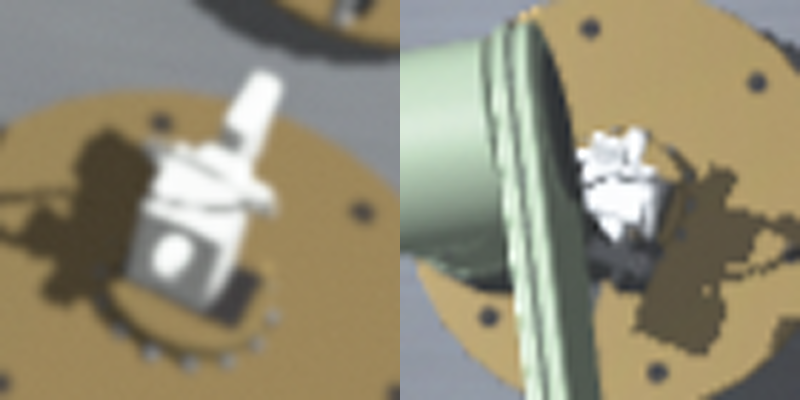

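Pin stays home after release (left panel: shoulder flush, nose through at (172,258), ring up). I'll close the fingers and move over the lip.

```bash
python3 -m jog '[[0.016,-0.0055,0,0,0,0],[0.032,-0.011,0,0,0,0],[0.048,-0.0165,0,0,0,0],[0.0632,-0.0222,0,0,0,0],[0.0632,-0.0222,0,0,0,0],[0.0632,-0.0222,0,0,0,0],[0.0632,-0.0222,0,0,0,0],[0.0632,-0.0222,0,0,0,0]]' 1; python3 chk.py
```

```text
t: 19.1
eef_pos: [0.6084, 0.157, 0.1972]
tcp_rot: [-0.0, 0.168, 0.986, -0.0]
ft_force: [-0.3, 0.2, 0.6]
finger_gap: 0.0004
   t19.1 Fx -0.4 Fy 0.0 Fz 0.6 M [-0.01, -0.01, 0.04] along 35.1 lat 0.1 z 197.2
```

```bash
python3 -m jog '[[0,0,-0.01,0,0,0],[0.001,0,-0.022,0,0,0],[0.001,0,-0.031,0,0,0],[0.0043,-0.0015,-0.037,0,0,0],[0.0076,-0.0026,-0.043,0,0,0],[0.01,-0.0035,-0.046,0,0,0],[0.0123,-0.0043,-0.049,0,0,0]]' >/dev/null; python3 chk.py 8 && python3 -m jog '[[0.0024,-0.0009,-0.003,0,0,0],[0.0047,-0.0017,-0.006,0,0,0],[0.007,-0.0025,-0.01,0,0,0],[0.009,-0.0032,-0.0145,0,0,0],[0.0113,-0.004,-0.019,0,0,0],[0.0132,-0.0047,-0.025,0,0,0],[0.0151,-0.0053,-0.031,0,0,0]]' >/dev/null; python3 chk.py 8; python3 look.py pics/b7.png
```

```text
t19.8 Fx 0.4 Fy 0.0 Fz 0.7 M [-0.06, -0.17, -0.01] along 49.9 lat 0.1 z 148.6
   t20.5 Fx 0.8 Fy 0.8 Fz -0.4 M [0.01, -0.01, 0.04] along 65.0 lat -0.0 z 116.7
top pin_shoulder 0.52 rel hole mm: x 0.7 y 7.8 z -1.6
top pin_shoulder 0.37 rel hole mm: x 1.5 y 2.6 z -1.4
```

View pics/b7.png

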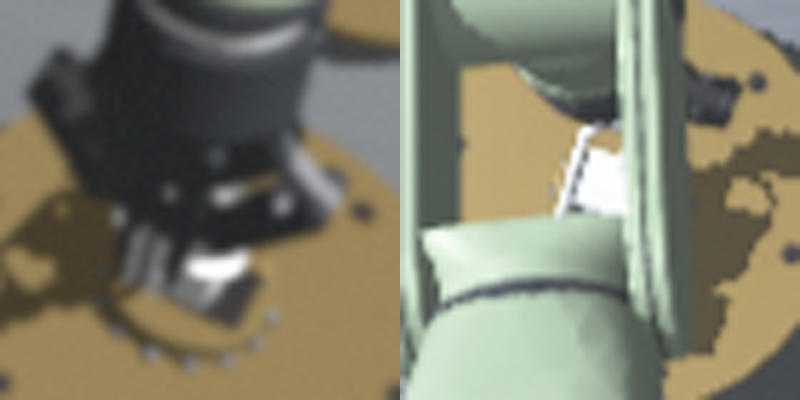

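The left panel shows the closed fingers over the lip, just behind the stud. The top panel shows a ring leg at (580,165), lying down alongside the stud. I'll press on slowly.

```bash
python3 -m jog '[[0.001,-0.0003,-0.002,0,0,0],[0.001,-0.0003,-0.004,0,0,0],[0.001,-0.0003,-0.006,0,0,0],[0.001,-0.0003,-0.008,0,0,0]]' >/dev/null; python3 chk.py 13 && python3 -m jog '[[0,0,-0.001,0,0,0],[0,0,-0.002,0,0,0]]' >/dev/null; python3 chk.py 13 && python3 -m jog '[[0,0,-0.001,0,0,0],[0,0,-0.002,0,0,0]]' >/dev/null; python3 chk.py 13 && python3 -m jog '[[0,0,-0.001,0,0,0],[0,0,-0.002,0,0,0]]' >/dev/null; python3 chk.py 13 && python3 -m jog '[[0,0,-0.001,0,0,0],[0,0,-0.002,0,0,0]]' >/dev/null; python3 chk.py 13 && python3 -m jog '[[0,0,-0.001,0,0,0],[0,0,-0.002,0,0,0]]' >/dev/null; python3 chk.py 13 && python3 -m jog '[[0,0,-0.001,0,0,0],[0,0,-0.002,0,0,0]]' >/dev/null; python3 chk.py 13
```

```text
t21.3 Fx -0.0 Fy -0.3 Fz 0.6 M [-0.03, -0.11, 0.01] along 66.1 lat 0.0 z 109.2
   t21.5 Fx 0.7 Fy 0.3 Fz -0.3 M [-0.01, -0.0, -0.04] along 66.0 lat 0.0 z 107.2
   t21.7 Fx 0.4 Fy -0.1 Fz 2.8 M [-0.05, -0.01, 0.03] along 66.2 lat 0.1 z 105.5
   t21.9 Fx 1.2 Fy -0.4 Fz 2.8 M [-0.05, -0.01, -0.05] along 66.6 lat 0.2 z 104.0
   t22.1 Fx 0.1 Fy -0.8 Fz 5.3 M [-0.1, -0.06, -0.03] along 67.2 lat 0.3 z 102.7
   t22.3 Fx 2.2 Fy -0.9 Fz 4.6 M [-0.14, -0.24, -0.03] along 67.6 lat 0.4 z 100.9
   t22.5 Fx 1.9 Fy -0.8 Fz 5.5 M [-0.23, -0.38, 0.01] along 68.2 lat 0.4 z 99.2
```

```bash
python3 -m jog '[[0,0,-0.001,0,0,0],[0,0,-0.002,0,0,0]]' >/dev/null; python3 chk.py 13 && python3 -m jog '[[0,0,-0.001,0,0,0],[0,0,-0.002,0,0,0]]' >/dev/null; python3 chk.py 13 && python3 -m jog '[[0,0,-0.001,0,0,0],[0,0,-0.002,0,0,0]]' >/dev/null; python3 chk.py 13 && python3 -m jog '[[0,0,-0.001,0,0,0],[0,0,-0.002,0,0,0]]' >/dev/null; python3 chk.py 13 && python3 -m jog '[[0,0,-0.001,0,0,0],[0,0,-0.001,0,0,0]]' >/dev/null; python3 chk.py 13
```

```text
t22.7 Fx 2.5 Fy 0.1 Fz 2.9 M [-0.12, -0.37, -0.02] along 68.1 lat 0.4 z 96.9
   t22.9 Fx -0.8 Fy -0.7 Fz -0.4 M [-0.03, -0.06, -0.01] along 64.6 lat -0.3 z 92.1
   t23.1 Fx 0.5 Fy 0.4 Fz 0.6 M [-0.01, 0.03, -0.02] along 64.7 lat -0.3 z 90.0
   t23.3 Fx -0.4 Fy -0.1 Fz 0.2 M [0.04, 0.04, 0.05] along 65.7 lat -0.0 z 88.9
   t23.5 Fx -0.1 Fy 0.0 Fz 0.4 M [0.03, 0.02, 0.02] along 65.9 lat 0.0 z 88.2
```

It snapped past, and the force has dropped to zero. I'll nudge 3 mm further to feel for it, then retreat and look.

```bash
python3 -m jog '[[0,0,-0.001,0,0,0],[0,0,-0.002,0,0,0]]' >/dev/null; python3 chk.py 8 && python3 -m jog '[[0,0,-0.001,0,0,0],[0,0,-0.0015,0,0,0]]' >/dev/null; python3 chk.py 8
python3 -m jog '[[0.004,-0.0014,0.005,0,0,0],[0.004,-0.0014,0.02,0,0,0],[0.004,-0.0014,0.05,0,0,0],[0.004,-0.0014,0.09,0,0,0],[-0.02,0.04,0.13,0,0,0],[-0.05,0.08,0.14,0,0,0],[-0.08,0.125,0.14,0,0,0],[-0.11,0.17,0.14,0,0,0],[-0.13,0.21,0.14,0,0,0],[-0.13,0.21,0.14,0,0,0]]'; python3 look.py pics/b8.png
```

```text
t23.7 Fx 0.4 Fy 0.2 Fz 0.6 M [0.07, -0.0, -0.02] along 66.2 lat 0.1 z 86.5
   t23.9 Fx -0.3 Fy -0.0 Fz -0.2 M [0.04, 0.02, 0.01] along 66.0 lat 0.0 z 84.7
t: 24.9
eef_pos: [0.5051, 0.3609, 0.227]
tcp_rot: [0.0, 0.166, 0.986, 0.001]
ft_force: [0.2, -0.9, -0.0]
finger_gap: 0.0002
scene pin_tab 0.54 rel hole mm: x -35.1 y -2.1 z 5.1
scene pin_shoulder 0.67 rel hole mm: x -0.5 y -0.8 z -0.1
scene pin_shoulder 0.45 rel hole mm: x 59.4 y -2.7 z -11.8
scene ring_lip 0.48 rel hole mm: x 61.3 y -0.4 z -8.5
top pin_tab 0.85 rel hole mm: x -34.5 y -0.0 z 7.5
top pin_tab 0.26 rel hole mm: x 8.7 y 9.2 z -96.5
top pin_shoulder 0.55 rel hole mm: x -1.9 y 2.8 z 0.8
top ring_lip 0.52 rel hole mm: x 59.5 y -0.2 z -10.9
```

View pics/b8.png

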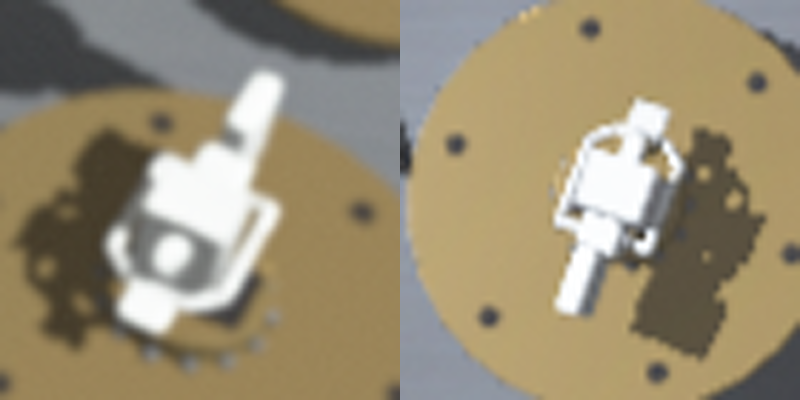

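The left panel shows the bow and lip (150,305) hanging below the nose (172,255), with the pin home. The top panel shows the ring around the stud and nothing touching it. Both networks put the lip about 10 mm below the axis, so q is about 0.06. I'll hand it in.

```bash
python3 -c "
from h import *
print(r.get_state()['t']); print(r.hand_in())"
```

```text
25.3
the job is handed in; nothing more can be done
None
```

The pin is home in the large positioner's stud with the ring latched, and I handed the job in at 25.3 s; no verdict is reported.

- **Insertion:** I gripped the white pin by its tab and fed it along the stud's axis, with the stud about 6 mm off nominal towards -y. It went in without catching. The shoulder came home at about 5 N with the ring still open at roughly 1.15 rad.
- **Latching:** After letting go, I swung the ring down with closed fingers. The lip took at most about 5.5 N in my force readings, then snapped past the nose. The fingers then went a few millimetres lower without meeting any load.
- **Last checks:**
  - **Shoulder:** within about 2 mm of my fitted hole mouth along x in both cameras.
  - **Ring:** the lip is 8.5 to 12 mm below the axis, so the ring is at about 0.04 to 0.09 rad. The bow is visibly below the nose.
  - **Clear of the work:** the gripper is empty and well away.
- **Disagreements:** the two cameras differed by up to about 5 mm on pin points, mostly sideways, which is about their stated error. One network also put a false shoulder at the ring lip, which I ignored.
- **Not checked:** I did not measure the can, offcut and hammer again. The arm never went near them.

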